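# Lock out the water filter station for a cartridge change

## Robot

A 7-joint arm with a two-finger parallel gripper is mounted at the origin on a cart in front of the work surface, level with it; the furniture and walls round the work are solid. World frame = base frame: x ahead of the robot, y to its left, z up, the work surface at z = 0. Lengths are in mm, angles in degrees, forces in N, time in s.
With the tool pointing down it reaches from about 350 to 900 mm from the base axis. Payload 8.1 kg.
Tool frame: the origin (TCP) lies midway between the tips of the shut fingers; the grasp point (between the pads) lies 19 mm behind it (ctrl.pinch_z is the z of the grasp point in the tool frame, in mm); z points along the fingers, y is the line along which they close (so a half turn about z gives the same grasp; the last joint's range is limited). The gripper opens to 92 mm and grips with 3 to 60 N. Pads are 19 mm wide; open, the fingers measure 130 mm over their backs; the gripper's body (75 mm by 190 mm) begins 47 mm behind the grasp point.
Start: joints at [66.2, 24.895, 1.432, 90.138, -0.665, 64.973, -4.303], TCP at [192.304, -594.694, 226.742] pointing down, gripper open.
Joint ranges: [-149.89, 149.89], [-25.12, 119.58], [-72.63, 75.52], [4.76, 147.25], [-75.54, 255.54], [6.69, 114.76], [-157.13, 157.13]. Speed limits (degrees/s): [127.2, 127.2, 172.46, 172.46, 180, 180, 180].

## Interface

Orientations are given as [roll, pitch, yaw] about the fixed x, y, z axes, in that order (R = Rz(yaw) Ry(pitch) Rx(roll)).
In Python, from plant import ctrl gives the robot as it stands. Calls block until the motion is done:
- ctrl.movep(position, orientation): joint-space move of the TCP to a pose.
- ctrl.move_l(position, rot=None, speed=150, force_limit=None): straight line of the TCP; rot=None keeps the orientation; speed is the mean speed in mm/s. With force_limit (N) it stops when the force on the tool has changed by that much, and returns True; else False.
- ctrl.goto_joints(angles): joint-space move.
- ctrl.set_gripper(opening, grasp_force=None): opening from 0.0 (shut) to 1.0 (fully open); grasp_force is the grip in N (None keeps the last); returns when the fingers have stopped.
- ctrl.hold(seconds).
- ctrl.solve_ik(position, orientation): joint angles nearest the present ones, or None.
- ctrl.snapshot(name): name is "scene" or "top"; returns the picture (384x512x3 uint8, red, green, blue); there is no depth.
- ctrl.calibration(name): a dict with "camera_matrix" (3x3 intrinsics, pixels), "extrinsics" (4x4, takes a point from camera to world coordinates). Camera axes: x right, y up, looking along -z (the intrinsics and any distortion apply to the point x, -y, -z); pixel columns grow to the right and rows downward; lengths in mm; the calibration is good to about 2 mm. A picture is of the moment at which its call begins. calibration takes no time and is no camera call.
A pose or a line that the arm cannot do raises ctrl.Unreachable and nothing moves.
- ctrl.close_job(): hands the job in; it is judged then, once.
Readings, each from a call of its own:
- ctrl.read_t(): time.
- ctrl.read_joint_pos(): joint angles.
- ctrl.read_joint_vel(): joint speeds.
- ctrl.read_tau(): joint torques, N m.
- ctrl.read_tcp_pos(): TCP position.
- ctrl.read_eef_rot(): TCP orientation.
- ctrl.read_wrist_force(): force on the tool from outside, world axes, zero at the start.
- ctrl.read_moment(): the same for the moment, N m.
- ctrl.read_width(): opening from 0.0 (shut) to 1.0 (fully open).
- ctrl.read_grip_force(): force on a finger pad.
Only numpy, scipy, OpenCV 4.12 (cv2) and the standard library are available. Lean on these libraries where they do the work, as an engineer would, in place of code of your own. Each camera call takes 0.05 s, during which the arm holds its last target. There are 200 camera calls.

## Task

Put the countertop water filter station into its locked-out service state: swing all three valve levers fully over, away from you, then slide the long lock rod fully home so that it runs through the eyes of all three. The levers are interlocked and go over in one order only, which does not follow their places: feel or see which one is free, push gently, never force one that is blocked, and leave the things standing around where they are.

Things in the scene. Friction and masses are not known exactly. Their poses are not given: they have to be found in the camera images.
- station: Water filter station, fixed to the worktop: aluminium tray 18 mm high, own x -62 to +128 mm, own y -130 to +130, with a 36 mm wide rail on to own y = -373 under the lock rod. Origin: on the worktop under the middle lever's pivot; own x points away from the robot at yaw 0, own y left. Three white filter cartridges, 56 mm across, stand behind the levers (front at own x = +62).
- shelf_edge (a point): Middle of the lower front edge of the steel shelf that covers the station's back: own x +15 to +127 mm, own y +-130, underside 260 and top 272 mm above the worktop. Because of it a lever can be pushed fully over only with the tool leaning back towards the robot, about 25 to 50 degrees from vertical. Two spice jars stand on it.
- block_k: One of three identical grey valve blocks, each with a lever; they stand in changing order at own y = -85, 0, +85 mm of the station, own x = 0. Origin 18 mm above the worktop, 52 mm below the lever's pivot (axis: the block's y). Lever: 10 x 6 mm steel bar, black round grip 18 mm thick, 53 to 109 mm from the pivot, and a 6 mm steel quadrant of radius 53 mm with an eye, in front of the pivot.
- block_m: Second block, same build and origin. Interlock of all: a blocked lever is held by a square steel tongue that stands out to the right of its grey guide, over the top edge of the quadrant, 42 mm in front of the pivot and 87 mm above the worktop. The tongue draws back 14 mm into the guide when the lever before it in the order is thrown. The first lever's tongue is always drawn back.
- block_p: Third block, same build and origin.
- lever_k (a joint): Angle of the lever on block_k, rad: about 0 (to 0.03) leaning 0.45 rad towards the robot at the start, 0.90 fully over against a stop, leaning 0.45 rad away. Stays where it is left. A free lever takes 1.5 to 3 N at the grip; a blocked one gives at most about 0.08 rad (7 mm at the grip), then stands hard.
- lever_m (a joint): The same for the lever on block_m.
- lever_p (a joint): The same for the lever on block_p.
- grip_k (a point): Point on the centre line of block_k's lever grip, 90 mm from the pivot; moves with the lever. At the start 39 mm nearer the robot than the pivot, 151 mm above the worktop; fully over 39 mm beyond the pivot at the same height.
- grip_m (a point): The same point on block_m's lever.
- grip_p (a point): The same point on block_p's lever.
- rod (a joint): How far the lock rod has slid, m: 0 to 0.01 at the start (pulled out), 0.21 fully home against its stop. Slides along the station's +y (left), takes 1 to 2 N plus drag. Captive in its guides; it passes a lever's eye only when that lever is fully over (within about 0.06 rad), else it stops against the quadrant.
- rod_knob (a point): Centre of the black knob, 22 mm across and 18 mm high, on the upright post (12 mm thick) at the right-hand end of the lock rod, 123 mm above the worktop. The rod is an 8 mm steel bar along the station's y, 70 mm above the worktop and 45 mm in front of the pivots. With the rod home the knob is at own y = -133 mm of the station.
- spice_jar_1: Spice jar, 46 mm across, 106 mm high, standing on the shelf. Origin under its centre. Bystander.
- spice_jar_2: Another spice jar of the same size on the shelf. Origin under its centre. Bystander.
- mug: Mug, 80 mm across, 91 mm high, standing to the left of the station. Origin under its centre. Bystander.
- timer: Kitchen twist timer, 68 mm across, 57 mm high, in front of the station. Origin under its centre. Bystander.
- tin: Food tin, 76 mm across, 58 mm high, on the right. Origin under its centre. Bystander.
- peeler: Peeler, 170 x 25 x 18 mm, lying in front of the station. Origin under its centre. Bystander.

How it is judged (in metres and radians):
At the end, for the whole second after the job is handed in: All three levers are fully over (0.90 rad, at least 0.82) and the lock rod is home through all three eyes (210 mm, at least 200) (value of joint each of lever_k, lever_m, lever_p above 0.82 rad and value of joint rod above 0.2 m); the robot touches nothing.
It fails at once if a lever or its block pushed with more than 60 N (contact force between any of block_k, block_m, block_p and the arm above 60 N or contact force between any of block_k, block_m, block_p and the fingers above 60 N).
It fails at once if the station or its rod pushed with more than 60 N (contact force between station and the arm above 60 N or contact force between station and the fingers above 60 N).
It fails at once if a bystander moved more than 40 mm (distance of any of spice_jar_1, spice_jar_2, mug, timer, tin, peeler from where it was at the start of the episode above 0.04 m).
It also fails if it takes over 64 s, if anything falls off the work surface, if the arm or the gripper's body presses on something with over 40 N, if the wrist force passes 120 N, or if a joint passes its speed limit or range.

## Working session

There is one attempt and no reset: what is moved stays moved. The work goes in short steps, each a Python script; the robot and the scene stay as the last script left them, time stands still between calls to the robot, and variables do not carry over. Pictures are saved under pics/ and viewed, at most 10 in all, crops included, and the job is handed in when it is done.

```bash
mkdir -p pics; ls; python3 - <<'E'
from plant import ctrl
import cv2,numpy as np
for n in("scene","top"):
    im=ctrl.snapshot(n); cv2.imwrite(f"pics/{n}0.png",cv2.resize(im[:,:,::-1],(800,600),interpolation=cv2.INTER_CUBIC)); np.save(f"{n}0.npy",im)
    c=ctrl.calibration(n); print(n,c["camera_matrix"].round(1).tolist(),c["extrinsics"].round(3).tolist(),[k for k in c])
print(ctrl.read_eef_rot(),ctrl.read_t(),ctrl.pinch_z)
E
```

```text
pics
scene [[412.2, 0.0, 257.8], [0.0, 412.2, 195.8], [0.0, 0.0, 1.0]] [[-0.806, 0.451, -0.384, -48.044], [-0.592, -0.612, 0.524, 762.842], [0.001, 0.649, 0.76, 1350.776], [0.0, 0.0, 0.0, 1.0]] ['camera_matrix', 'extrinsics']
top [[477.9, 0.0, 251.6], [0.0, 477.9, 191.7], [0.0, 0.0, 1.0]] [[0.026, 0.922, -0.386, -81.19], [-1.0, 0.027, -0.004, -42.743], [0.007, 0.386, 0.923, 1688.089], [0.0, 0.0, 0.0, 1.0]] ['camera_matrix', 'extrinsics']
[-1.79922725e+02  5.66430819e-03  1.79171998e+01] 0.1 -18.8
```

View pics/scene0.png

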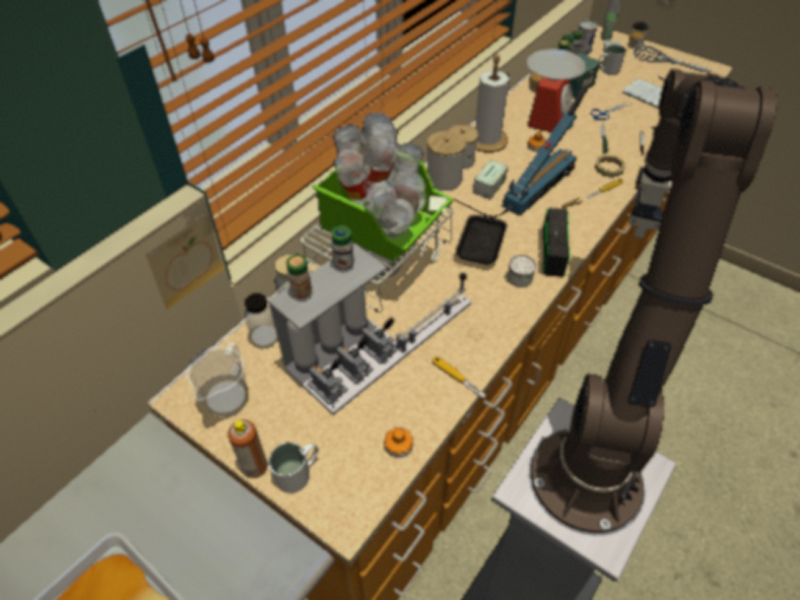

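View pics/top0.png

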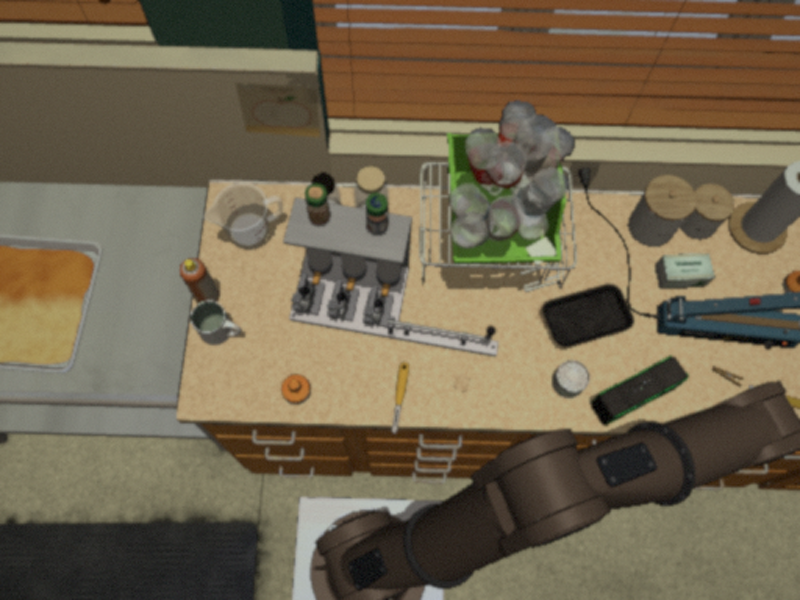

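Both views show the station at the left of the reach. In the top picture (800x600) the grips are near (300,300), (340,305) and (378,310), and the knob is at (490,332). In the scene picture the levers are at about (325,380), (355,362) and (385,335), with the knob at (462,280). Next I'll take crops for detail.

```bash
cat > h.py <<'E'
import numpy as np,cv2
from plant import ctrl
def ray(n,u,v):
    c=ctrl.calibration(n);K=c["camera_matrix"];E=c["extrinsics"]
    d=np.array([(u-K[0,2])/K[0,0],-(v-K[1,2])/K[1,1],-1.]);return E[:3,3],E[:3,:3]@d
def onz(n,u,v,z):
    o,d=ray(n,u,v);return o+d*(z-o[2])/d[2]
def proj(n,p):
    c=ctrl.calibration(n);K=c["camera_matrix"];E=c["extrinsics"]
    q=E[:3,:3].T@(np.array(p,float)-E[:3,3]);return np.array([K[0,0]*q[0]/-q[2]+K[0,2],K[1,1]*-q[1]/-q[2]+K[1,2]])
def tri(u1,u2):
    A=[];b=[]
    o1,d1=ray("scene",*u1);o2,d2=ray("top",*u2)
    t=np.linalg.lstsq(np.c_[d1,-d2],o2-o1,rcond=None)[0]
    a,c=o1+d1*t[0],o2+d2*t[1];return (a+c)/2,np.linalg.norm(a-c)
E
python3 - <<'E'
import numpy as np,cv2
a=np.load("scene0.npy");b=np.load("top0.npy")
# crops: scene cols 175-310 rows 165-265 ; top cols 180-325 rows 150-235
s=a[165:265,175:308,::-1];t=b[130:230,182:322,::-1]
cv2.imwrite("pics/sc.png",cv2.resize(s,None,fx=6,fy=6,interpolation=cv2.INTER_CUBIC))
cv2.imwrite("pics/tc.png",cv2.resize(t,None,fx=5.7,fy=5.7,interpolation=cv2.INTER_CUBIC))
E
```

```text
(no output)
```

View pics/sc.png

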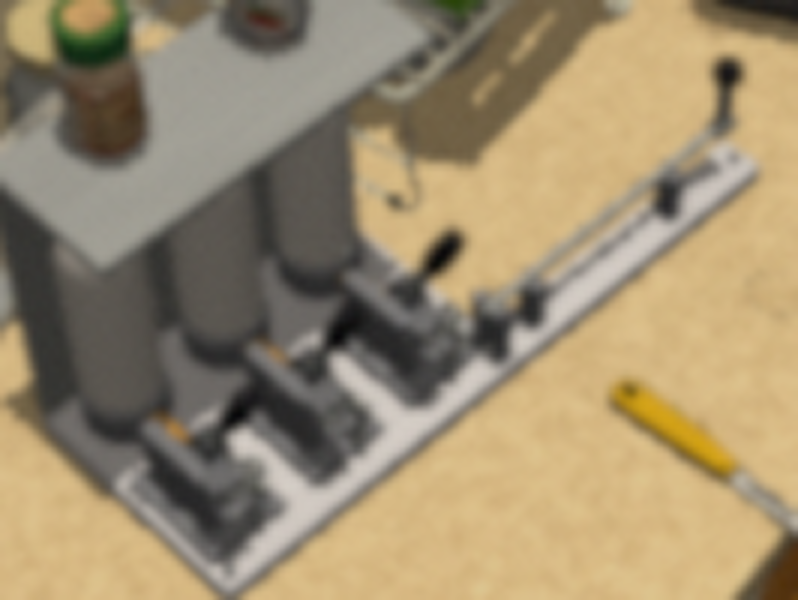

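View pics/tc.png

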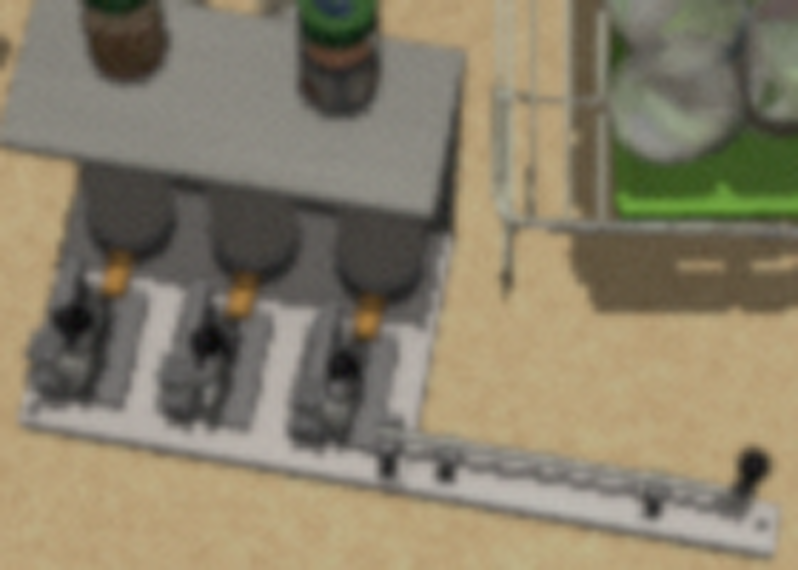

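The crops show the tray's front-left corner at (22,425) in the top crop and (230,590) in the scene crop. The rail end's front corner is at (770,548) and (757,172), and the knob is at (752,465) and (728,72). The shelf's front corners in the top crop are (2,147) and (435,220). All three levers lean towards the robot. I'll fit the station pose from these points.

```bash
cat > fit.py <<'E'
from h import *
from scipy.optimize import least_squares
T=lambda u,v:(182+u/5.7-.4,130+v/5.7-.4)
S=lambda u,v:(175+u/6-.4,165+v/6-.4)
obs=[("top",T(22,422),(-62,130,18)),("top",T(770,552),(-62,-373,18)),("top",T(752,465),(-45,-343,123)),
("top",T(2,147),(15,130,260)),("top",T(435,220),(15,-130,260)),
("top",T(72,318),(-45,85,163)),("top",T(210,338),(-45,0,163)),("top",T(345,362),(-45,-85,163)),
("scene",S(230,592),(-62,130,18)),("scene",S(757,172),(-62,-373,18)),("scene",S(728,72),(-45,-343,123)),("scene",S(100,268),(15,130,260))]
def w(p,o):
    c,s=np.cos(p[2]),np.sin(p[2]);return np.array([p[0]+c*o[0]-s*o[1],p[1]+s*o[0]+c*o[1],o[2]])
f=lambda p:np.concatenate([proj(n,w(p,o))-np.array(u) for n,u,o in obs])
r=least_squares(f,[600,100,0],x_scale=[100,100,.1],loss="soft_l1")
print(r.x,np.degrees(r.x[2]));print(f(r.x).reshape(-1,2).round(1).tolist())
k=tri(S(728,72),T(752,465));print("knob",k)
c,s=np.cos(r.x[2]),np.sin(r.x[2]);d=k[0][:2]-r.x[:2];print("own",c*d[0]+s*d[1],-s*d[0]+c*d[1])
np.save("pose.npy",r.x)
E
python3 fit.py
```

```text
[ 6.06005902e+02  7.35785888e+01 -1.60097289e-01] -9.172898997472382
[[-0.3, -1.1], [1.5, 0.1], [0.9, -0.3], [-0.1, -0.3], [0.4, 0.1], [-0.4, -0.3], [-0.7, 0.5], [-0.3, 0.5], [-0.7, -0.1], [1.0, -1.3], [-0.0, 0.1], [0.1, 2.1]]
knob (array([ 504.21073638, -254.06769245,  128.02971579]), np.float64(0.9153477062403927))
own -48.26189954680117 -339.683868335167
```

```bash
cat >> h.py <<'E'
P=np.load("pose.npy");YAW=np.degrees(P[2]);TILT=38
ROT=[180,-TILT,YAW]
def W(x,y,z):
    c,s=np.cos(P[2]),np.sin(P[2]);return [P[0]+c*x-s*y,P[1]+s*x+c*y,z]
def own():
    p=ctrl.read_tcp_pos();d=p[:2]-P[:2];c,s=np.cos(P[2]),np.sin(P[2])
    return np.array([c*d[0]+s*d[1],-s*d[0]+c*d[1],p[2]]).round(1)
def F(): 
    f=ctrl.read_wrist_force();c,s=np.cos(P[2]),np.sin(P[2]);return np.array([c*f[0]+s*f[1],-s*f[0]+c*f[1],f[2]]).round(1)
def probe(y):
    """True if the lever at own y went over"""
    ctrl.move_l(W(-78,y,146),speed=200)
    hit=ctrl.move_l(W(-43,y,148),speed=35,force_limit=8); print(y,"probe",hit,own(),F(),ctrl.read_t())
    if not hit:
        hit=ctrl.move_l(W(34,y,153),speed=60,force_limit=14); print(y,"push",hit,own(),F(),ctrl.read_t())
    free=own()[0]>15
    ctrl.move_l(W(own()[0]-10,y,150),speed=100) if free else None
    ctrl.move_l(W(-78,y,150),speed=200); return free
E
python3 - <<'E'
from h import *
for p in [(-150,-85,260),(-78,-85,146),(34,-85,153),(-78,0,146),(34,0,153),(-78,85,146),(34,85,153),(-36,-390,111),(-36,-160,111)]:
    q=ctrl.solve_ik(W(*p),ROT); print(p,None if q is None else np.round(q,0))
E
```

```text
(-150, -85, 260) [ 66. -21. -65. 137. -39.  18. -69.]
(-78, -85, 146) [-37.  10.  22. 145. 128.  15. 119.]
(34, -85, 153) [-19.  17.  11. 131. 114.   9. 139.]
(-78, 0, 146) [-66.  15.  43. 142. 112.  12. 124.]
(34, 0, 153) [-39.  20.  22. 128.  92.  10. 152.]
(-78, 85, 146) [-51.  17.  12. 134.  83.  25. 145.]
(34, 85, 153) [-72.  33.  59. 124. -65.   8. -63.]
(-36, -390, 111) [ 68.  27. -40. 131. 175.   7. 122.]
(-36, -160, 111) [ 23.  20. -29. 140. 133.  23. 129.]
```

```bash
python3 - <<'E'
from h import *
pts=[(-150,-85,250)]+[(x,y,z) for y in(-85,0,85) for x,z in((-78,150),(34,158))]+[(-36,-390,111),(-36,-160,111)]
for t in(28,38,42,46):
  for fl in(0,1):
    R=[180,-t,YAW] if not fl else [0,180-t,YAW]
    print(t,fl)
    for p in pts:
        q=ctrl.solve_ik(W(*p),R); print("  ",p,None if q is None else np.round(q,0).astype(int).tolist())
E
```

```text
28 0
   (-150, -85, 250) [63, -10, -68, 130, -5, 27, -102]
   (-78, -85, 150) [-56, 11, 50, 137, -1, 9, -107]
   (34, -85, 158) [-3, 18, -7, 120, 35, 18, -139]
   (-78, 0, 150) [-65, 14, 48, 134, 13, 12, -132]
   (34, 0, 158) [-17, 19, -2, 118, 37, 22, -150]
   (-78, 85, 150) [-72, 19, 47, 128, 12, 16, -140]
   (34, 85, 158) [-52, 25, 34, 115, 3, 20, -125]
   (-36, -390, 111) [45, 22, -15, 125, -30, 10, -39]
   (-36, -160, 111) None
28 1
   (-150, -85, 250) [38, -7, -50, 130, 10, 28, 60]
   (-78, -85, 150) [45, 24, -71, 131, 73, 37, 1]
   (34, -85, 158) [21, 22, -37, 119, 56, 27, 23]
   (-78, 0, 150) [28, 25, -67, 128, 72, 44, -8]
   (34, 0, 158) [16, 25, -43, 115, 62, 36, 10]
   (-78, 85, 150) [14, 29, -63, 122, 71, 50, -14]
   (34, 85, 158) [13, 33, -56, 110, 69, 49, 0]
   (-36, -390, 111) [62, 25, -37, 123, 28, 11, 85]
   (-36, -160, 111) [4, 17, -5, 133, 65, 7, 17]
38 0
   (-150, -85, 250) [68, -20, -67, 138, -41, 16, -68]
   (-78, -85, 150) [-37, 9, 22, 145, 124, 14, 123]
   (34, -85, 158) [-19, 17, 11, 130, 109, 9, 144]
   (-78, 0, 150) [-66, 14, 43, 142, 108, 12, 129]
   (34, 
[... 1665 characters left out ...]
 -85, 158) [3, 20, -19, 135, 129, 28, 125]
   (-78, 0, 150) [-37, 15, 1, 145, 116, 34, 115]
   (34, 0, 158) [-33, 20, 12, 133, 124, 23, 118]
   (-78, 85, 150) [-55, 19, 12, 139, 102, 33, 120]
   (34, 85, 158) [-58, 25, 32, 129, 114, 17, 118]
   (-36, -390, 111) [84, 39, -60, 135, 155, 22, 151]
   (-36, -160, 111) None
46 1
   (-150, -85, 250) None
   (-78, -85, 150) None
   (34, -85, 158) [30, 27, -53, 133, 117, 40, -37]
   (-78, 0, 150) [14, 26, -61, 142, 105, 56, -49]
   (34, 0, 158) [18, 30, -54, 129, 108, 49, -36]
   (-78, 85, 150) [-5, 27, -51, 135, 97, 57, -49]
   (34, 85, 158) [2, 31, -47, 124, 101, 51, -37]
   (-36, -390, 111) [84, 39, -60, 135, 155, 22, -29]
   (-36, -160, 111) None
```

```bash
sed -i 's/TILT=38/TILT=36/; s/ROT=\[180,-TILT,YAW\]/ROT=[0,180-TILT,YAW]/; s/y,146)/y,150)/; s/y,148)/y,152)/; s/y,153)/y,158)/; s/y,150),speed=100/y,160),speed=100/' h.py
python3 - <<'E'
from h import *
ctrl.set_gripper(0.0); print(ctrl.read_t())
ctrl.movep(W(-120,-85,240),ROT); print(ctrl.read_t(),own(),F(),ctrl.read_joint_pos().round(0))
ctrl.move_l(W(-78,-85,152),speed=150); print(ctrl.read_t(),own(),F(),ctrl.read_joint_pos().round(0))
im=ctrl.snapshot("scene");im2=ctrl.snapshot("top")
a=cv2.resize(im[110:270,160:373,::-1],(800,600),interpolation=cv2.INTER_CUBIC);cv2.imwrite("pics/s1.png",a);np.save("t1.npy",im2)
E
```

```text
1.5417
3.9 [-119.5  -85.7  240.2] [ 0.8  0.7 -0.2] [ 46.  -4. -59. 135.  37.  17.  34.]
5.4083 [-77.9 -85.1 152.4] [-0.4 -0.2 -0. ] [ 36.  19. -61. 138.  94.  32. -23.]
```

View pics/s1.png

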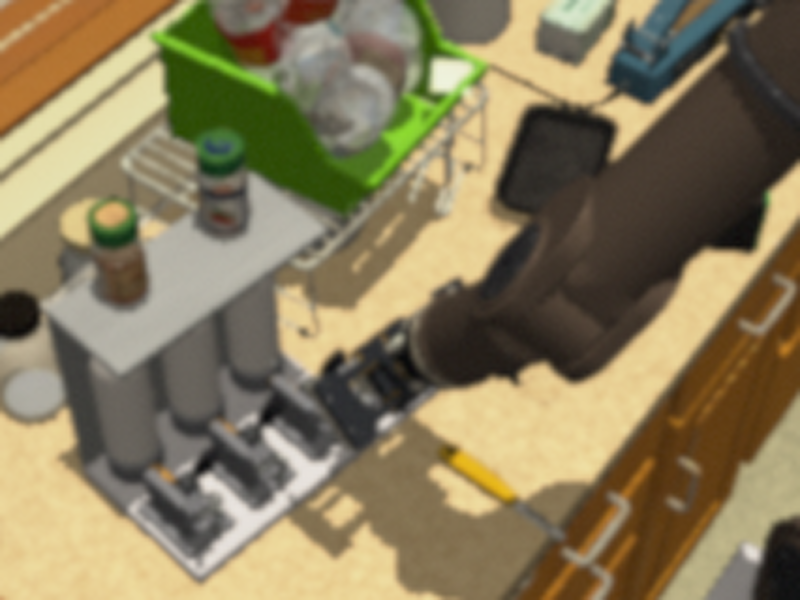

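The gripper is in front of the right lever, around (330,400), clear of the levers and shelf. I'll probe the right lever.

```bash
python3 - <<'E'
from h import *
print(probe(-85),own(),ctrl.read_t())
E
```

```text
-85 probe True [-59.6 -84.5 150. ] [-4.1  0.7  1. ] 6.3833
False [-78.2 -85.1 149.9] 6.6333
```

```bash
sed -i 's/speed=35,force_limit=8/speed=20,force_limit=15/; s/speed=60,force_limit=14/speed=60,force_limit=20/; s/ctrl.move_l(W(-78,y,150),speed=200)$/ctrl.move_l(W(-68,y,150),speed=200)/; s/W(-43,y,152)/W(-40,y,152)/' h.py; grep -n "move_l" h.py; python3 - <<'E'
from h import *
print(probe(-85),own(),ctrl.read_t())
E
```

```text
27:    ctrl.move_l(W(-68,y,150),speed=200)
28:    hit=ctrl.move_l(W(-40,y,152),speed=20,force_limit=15); print(y,"probe",hit,own(),F(),ctrl.read_t())
30:        hit=ctrl.move_l(W(34,y,158),speed=60,force_limit=20); print(y,"push",hit,own(),F(),ctrl.read_t())
32:    ctrl.move_l(W(own()[0]-10,y,160),speed=100) if free else None
33:    ctrl.move_l(W(-78,y,150),speed=200); return free
-85 probe True [-58.4 -84.2 148.7] [-5.1  0.6  1.2] 7.65
False [-78.4 -85.1 150. ] 7.9
```

```bash
python3 - <<'E'
from h import *
r=probe(0); print(r,own(),ctrl.read_t())
if not r: print(probe(85),own(),ctrl.read_t())
E
```

```text
0 probe False [-40.   0. 152.] [-1.6  0.2  1.2] 10.025
0 push True [ 25.1  -0.3 155.8] [-12.5  -2.6  11.6] 11.0583
True [-7.670e+01  1.000e-01  1.505e+02] 11.9333
```

```bash
python3 - <<'E'
from h import *
r=probe(85); print(r,own(),ctrl.read_t())
r2=probe(-85); print(r2,own(),ctrl.read_t())
if r2 and not r: r=probe(85); print(r,own(),ctrl.read_t())
im=ctrl.snapshot("top");cv2.imwrite("pics/t2.png",cv2.resize(im[130:230,182:322,::-1],None,fx=5.7,fy=5.7,interpolation=cv2.INTER_CUBIC))
E
```

```text
85 probe True [-59.4  85.9 149.1] [-6.9  1.1  1.1] 13.25
False [-78.4  85.1 150.2] 13.5
-85 probe False [-40. -85. 152.] [-1.9  0.9  0.7] 16.05
-85 push True [ 25.5 -85.2 155.9] [-12.4  -2.3  12.6] 17.0833
True [-76.6 -85.  150.6] 17.9583
85 probe False [-40.  85. 152.] [-1.7  0.7  1.1] 20.5083
85 push True [ 24.4  84.7 155.8] [-11.8  -4.1  10.4] 21.5333
True [-76.8  85.1 150.4] 22.4083
```

View pics/t2.png

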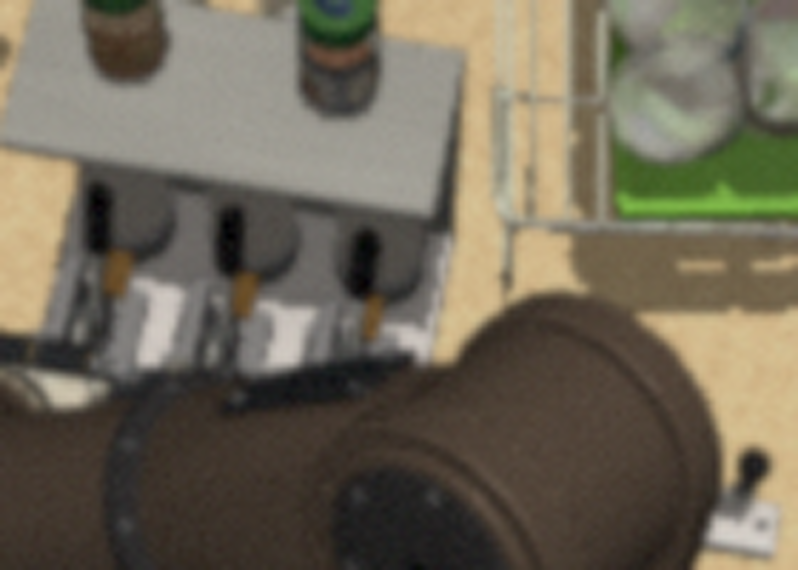

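All three black grips now lean away, at about (97,215), (230,240) and (363,262) in the top crop, evenly against their stops. The knob stays at (752,465). Next is the rod.

```bash
python3 - <<'E'
from h import *
ctrl.move_l(W(-115,85,235),speed=200)
ctrl.movep(W(-85,-390,220),ROT); print(ctrl.read_t(),own(),F(),ctrl.read_joint_pos().round(0))
ctrl.move_l(W(-37,-390,111),speed=120); print(ctrl.read_t(),own(),F(),ctrl.read_joint_pos().round(0))
hit=ctrl.move_l(W(-37,-330,111),speed=40,force_limit=12); print(hit,own(),F(),ctrl.read_t())
im=ctrl.snapshot("scene");cv2.imwrite("pics/s3.png",cv2.resize(im[110:270,160:373,::-1],(800,600),interpolation=cv2.INTER_CUBIC))
E
```

```text
25.275 [ -84.9 -389.1  219.7] [-0.3  0.5  0.4] [ 88.  13. -55. 127. -21.  14. 136.]Traceback (most recent call last):
  File "<stdin>", line 4, in <module>
plant.Unreachable: the arm cannot follow that straight line within its joint ranges
```

```bash
python3 - <<'E'
from h import *
for t in(5,12,20):
  for fl in(0,1):
    R=[180,-t,YAW] if not fl else [0,180-t,YAW]
    print(t,fl)
    for p in [(-45,-390,220),(-42,-390,108),(-42,-280,108),(-42,-160,108)]:
        q=ctrl.solve_ik(W(*p),R); print("  ",p,None if q is None else np.round(q,0).astype(int).tolist())
E
```

```text
5 0
   (-45, -390, 220) [-17, 30, 67, 104, -35, 63, -38]
   (-42, -390, 108) [-15, 42, 66, 111, -50, 57, -24]
   (-42, -280, 108) [-28, 38, 66, 115, -48, 53, -35]
   (-42, -160, 108) [-42, 37, 66, 117, -47, 51, -49]
5 1
   (-45, -390, 220) [38, 20, -14, 100, 4, 56, 103]
   (-42, -390, 108) [36, 27, -13, 107, 6, 42, 101]
   (-42, -280, 108) [28, 25, -17, 111, 10, 41, 87]
   (-42, -160, 108) [18, 24, -20, 112, 14, 41, 70]
12 0
   (-45, -390, 220) [-19, 26, 67, 110, -38, 55, -34]
   (-42, -390, 108) [-15, 39, 66, 117, -58, 50, -16]
   (-42, -280, 108) [-29, 35, 66, 122, -56, 45, -28]
   (-42, -160, 108) [-44, 33, 66, 123, -53, 41, -44]
12 1
   (-45, -390, 220) [39, 16, -14, 106, 0, 47, 107]
   (-42, -390, 108) [39, 24, -13, 113, 3, 32, 105]
   (-42, -280, 108) [28, 22, -15, 117, 9, 30, 88]
   (-42, -160, 108) [15, 21, -17, 119, 16, 30, 68]
20 0
   (-45, -390, 220) [-20, 21, 67, 117, -44, 46, -27]
   (-42, -390, 108) [-14, 36, 66, 123, -71, 46, -2]
   (-42, -280, 108) [-30, 32, 66, 129, -70, 38, -13]
   (-42, -160, 108) [-47, 30, 66, 130, -66, 31, -31]
20 1
   (-45, -390, 220) [43, 13, -15, 112, -6, 36, 114]
   (-42, -390, 108) [44, 23, -17, 119, 0, 20, 110]
   (-42, -280, 108) [26, 19, -12, 125, 5, 17, 92]
   (-42, -160, 108) [3, 17, -3, 127, 14, 16, 68]
```

```bash
python3 - <<'E'
from h import *
R=[0,170,YAW]
ctrl.movep(W(-45,-390,220),R); print(ctrl.read_t(),own(),F(),ctrl.read_joint_pos().round(0))
ctrl.move_l(W(-43,-390,110),speed=120); print(ctrl.read_t(),own(),F())
hit=ctrl.move_l(W(-43,-335,110),speed=40,force_limit=10); print(hit,own(),F(),ctrl.read_t())
im=ctrl.snapshot("top");cv2.imwrite("pics/s3.png",cv2.resize(im[150:246,222:350,::-1],(800,600),interpolation=cv2.INTER_CUBIC))
E
```

```text
26.3917 [ -45.5 -389.7  219.6] [ 0.5 -0.3  0.2] [ 39.  17. -14. 104.   1.  50. 106.]
27.4583 [ -42.5 -390.2  110.7] [-0.6  0.7  0. ]
False [ -42.8 -335.   110. ] [-0.1 -0.   0.6] 28.9833
```

View pics/s3.png

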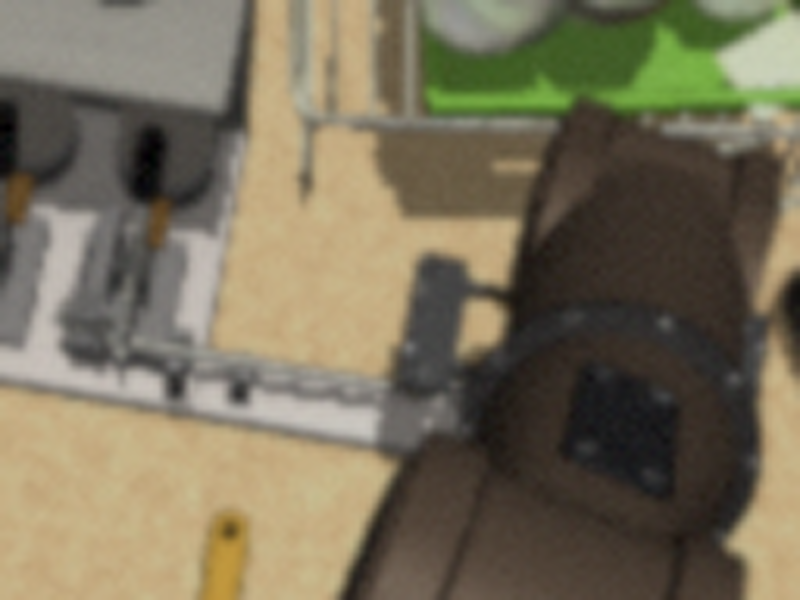

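The picture shows the hand over the rail end, around (430,350), hiding the knob. No force showed by y = -335, so I'll push on gently and watch the force.

```bash
python3 - <<'E'
from h import *
for y in(-300,-260):
    hit=ctrl.move_l(W(-43,y,110),speed=60,force_limit=12); print(hit,own(),F(),ctrl.read_moment().round(2),ctrl.read_t())
    if hit: break
im=ctrl.snapshot("scene");cv2.imwrite("pics/s4.png",cv2.resize(im[110:270,160:373,::-1],(800,600),interpolation=cv2.INTER_CUBIC))
E
```

```text
False [ -43.  -299.7  110. ] [0.4 0.1 0.1] [ 0.09 -0.01  0.02] 29.7667
False [ -42.8 -259.9  110.1] [ 0.1 -0.2  1.3] [ 0.07  0.1  -0.01] 30.5833
```

View pics/s4.png

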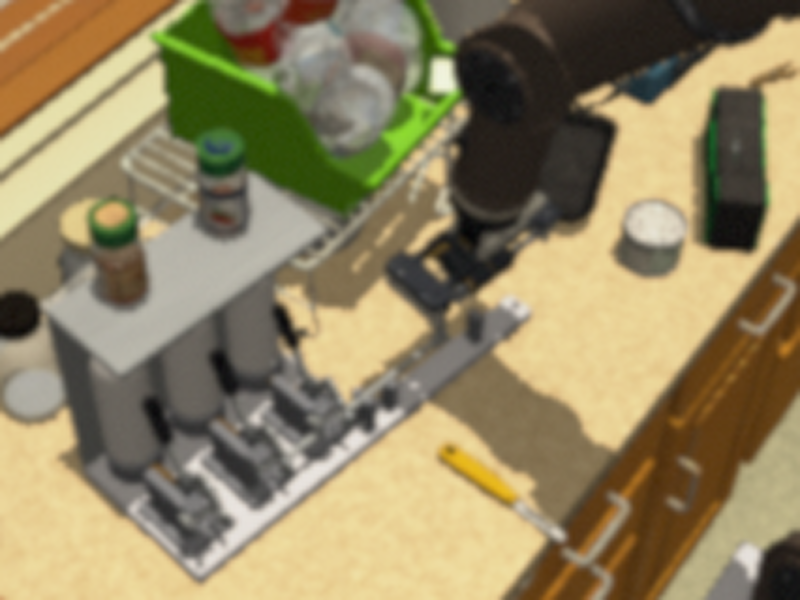

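The rod's end has left the far guide at (475,320) and sits under the gripper, so the rod is moving. I'll continue to the stop.

```bash
python3 - <<'E'
from h import *
for k in range(3):
    hit=ctrl.move_l(W(-43,-138,110),speed=50,force_limit=14); print(hit,own(),F(),ctrl.read_t())
    if not hit: break
ctrl.move_l(W(-43,own()[1]-25,110),speed=100)
ctrl.move_l(W(-60,-230,230),speed=150)
ctrl.move_l(W(-60,-400,250),speed=250); print(own(),ctrl.read_t())
im=ctrl.snapshot("top");cv2.imwrite("pics/t5.png",cv2.resize(im[130:230,182:322,::-1],None,fx=5.7,fy=5.7,interpolation=cv2.INTER_CUBIC))
E
```

```text
True [ -43.3 -158.9  109.8] [ 0.7 -3.   1.9] 32.45
True [ -43.4 -159.   109.6] [ 0.3 -2.1  1.8] 32.675
True [ -43.4 -159.1  109.5] [ 1.  -1.6  2.1] 32.9
[ -60.  -398.1  249.3] 35.15
```

View pics/t5.png

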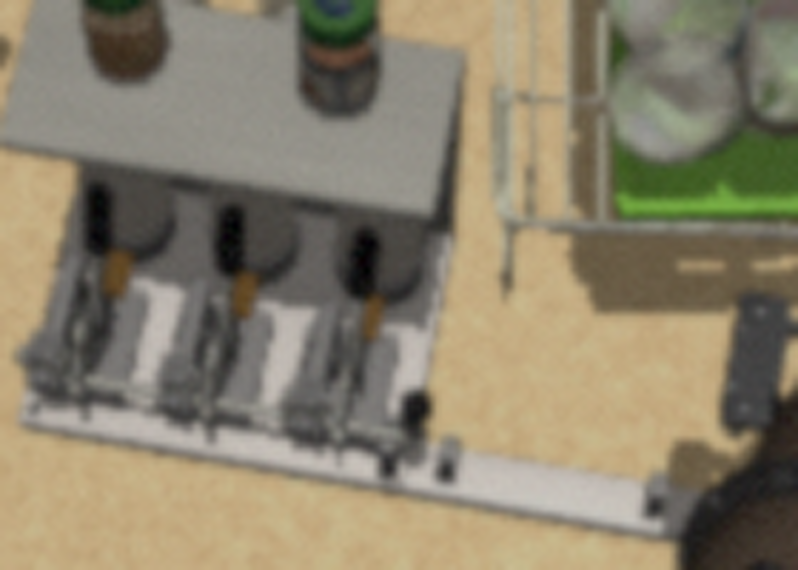

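The rod now runs through all three eyes, and the knob is at (415,405), near the right block. I'll check its position against home, then hand in.

```bash
python3 - <<'E'
from h import *
u=proj("top",W(-45,-133,123)); v=proj("top",W(-45,-143,123)); f=lambda u:((u-[182,130]+.4)*5.7).round(0)
print(f(u),f(v),F())
if abs(f(u)[0]-415)<12: print(ctrl.close_job())
E
```

```text
[420. 403.] [436. 406.] [-0.2  0.5  0. ]
the job is handed in; nothing more can be done
None
```

The job is handed in: all three levers (middle, then right, then left) were pushed over to their stops, and the lock rod was slid home against its stop through all three eyes. The final picture shows the knob within about 3 mm of home, and the arm was clear when I handed in.

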